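Fit a glaze label holder behind the shelf lip and hold it while it sets

TASK

Press the red cap of the fixed spray can all the way down and let it spring back up, which gives the label slot of the glaze rack its shot of setter. Then take the blue label holder from the wooden block and push it down behind the rack's front lip against the sprung seat until its shoulder is fully home on the lip. Finish while still holding it pressed home with the gripper (do not let go), and leave the other label holders and the jars undisturbed.

Things in the scene. Friction and masses are not known exactly. Their poses are not given: they have to be found in the camera images.
- rack: Fixed low wooden glaze shelf, 300 wide (its y) x 165 deep (x), top 90 mm above the table. Origin on the table under its middle; x points from front (lip) to back, z up; yaw within 0.25 rad of world. Aluminium rail along the front (-x) edge with one open label slot at mid-width. Green and red panels (58 wide, 30 mm high above the lip) are fixed in the rail 100 mm right and left of the slot.
- slot (a point): Where a label holder's origin (lowest edge) lies when fully home: middle of the slot in plan, 32 mm below its mouth, 58 mm above the table. Axes as the rack's. The slot is 11 mm wide (x) and 54 mm long (y), open upwards, between the 6 mm thick front lip and the wall behind; an orange sprung seat shows inside.
- slot_mouth (a point): Middle of the slot's open mouth, level with the top of the lip, 90 mm above the table.
- seat (a joint): Travel (m) of the orange sprung seat in the slot: 0 up, growing downwards. The holder's lowest edge meets it 25 mm below the mouth, 7 mm before home. It resists with 4 N at first and 9 N when the holder is home (joint about 0.007); there the shoulder meets the lip's rigid top and the force rises sharply. Let go, it lifts the holder about 7 mm again.
- cap (a joint): Travel (m) of the spray can's red sprung cap: 0 up, 0.006 fully down. About 2 N to start it, 6 N fully down, then a rigid stop; springs back when released.
- cap_top (a point): Centre of the flat top of the red cap (34 mm wide, 20 mm high) of the fixed yellow spray can (56 mm wide, in a 90 mm square dark steel foot), beside the left (+y) end of the rack. The top is 177 mm above the table when up. Pressed straight down.
- blue_holder: Blue label holder to fit, loose, 60 to 130 g. Origin: middle of its lowest edge; z up, x thickness, y width; faces alike, either way round will do. Upwards: blade 7 x 48 mm (wedge-shaped foot) to 32 mm; panel 18 x 58 to 62 mm, its underside is the shoulder; grip tab 14 x 36 to 102 mm. Starts upright in a slot of the block, origin 8 mm above the table. Grip across the 14 mm, 86 mm up.
- block: Fixed dark wooden block, 230 long (its x) x 60 wide x 40 mm high, origin on the table under its middle, z up. Three upright slots in a row along x at -70, 0 and +70 mm, each 9 x 54 mm, hold one label holder each, hanging by its shoulder, its width along the block's x. Which holder is in which slot varies.
- white_holder: White label holder, same shape as the blue one, in another slot of the block. Leave it where it is.
- grey_holder: Grey label holder, same shape as the blue one, in another slot of the block. Leave it where it is.
- jar_a: Blue-glazed jar with black lid, 54 mm wide, 70 mm high, on the rack's board, right of the slot (rack -y). Origin under its middle. Leave it where it is.
- jar_b: Terracotta jar with black lid, 54 mm wide, 70 mm high, on the rack's board, left of the slot (rack +y). Origin under its middle. Leave it where it is.
Mind the look-alikes: they are no part of the job. What is meant by the part that bears cap is not orange, and is the smaller of those in its own colour. Of the things that look like the blue_holder, the middle-sized one is meant.

How it is judged (in metres and radians):
On the way, in this order (a step that is already met when the one before it is completed fails the run):
1. the spray can's cap is pressed down fully (value of joint cap above 0.0045 m), for 0.05 s.
2. the cap has sprung back up (value of joint cap below 0.001 m), for 0.1 s.
3. the blue holder has been lifted clear of the block (height (world z) of blue_holder above 0.05 m), for 0.1 s.
4. the blue holder's blade is in the slot behind the lip (horizontal distance between blue_holder and slot below 0.006 m and angle between the y axis of blue_holder and the y axis of rack, either way round below 0.12 rad and angle between blue_holder's own z axis and vertical below 0.12 rad and z of blue_holder in the frame of slot below 0.022 m), for 0.1 s.
At the end, for the whole second after the job is handed in: Fingers push or grip the blue holder (over 2 N) at rest in the slot: within 6 mm of its middle, 0.12 rad of upright and of the slot's line, shoulder at most 2.5 mm above the lip, seat over 4 mm down, over 3 N on the rack and seat; spray cap up (horizontal distance between blue_holder and slot below 0.006 m and angle between the y axis of blue_holder and the y axis of rack, either way round below 0.12 rad and angle between blue_holder's own z axis and vertical below 0.12 rad and z of blue_holder in the frame of slot below 0.0025 m and value of joint seat above 0.004 m and contact force between blue_holder and the fingers above 2 N and contact force between blue_holder and rack above 3 N and linear speed of blue_holder below 0.02 m/s and value of joint cap below 0.001 m); the arm keeps its last pose, push and grip.
It fails at once if another label holder is disturbed (moved over 30 mm or tipped) (distance of any of white_holder, grey_holder from where it was at the start of the episode above 0.03 m or angle between any of white_holder, grey_holder's own z axis and vertical above 0.5 rad).
It fails at once if a jar is disturbed (moved over 30 mm or tipped) (distance of any of jar_a, jar_b from where it was at the start of the episode above 0.03 m or angle between any of jar_a, jar_b's own z axis and vertical above 0.5 rad).
It also fails if it takes over 50 s, if anything falls off the work surface, if the arm or the gripper's body presses on something with over 40 N, if the wrist force passes 120 N, or if a joint passes its speed limit or range.

ROBOT

A 7-joint arm with a two-finger parallel gripper is mounted at the origin on the work surface. World frame = base frame: x ahead of the robot, y to its left, z up, the work surface at z = 0. Lengths are in mm, angles in rad, forces in N, time in s.
With the tool pointing down it reaches from about 400 to 850 mm from the base axis. Payload 4.5 kg.
Tool frame: the origin (TCP) lies midway between the tips of the shut fingers; the grasp point (between the pads) lies 19 mm behind it (grasp_offset is the distance from the TCP to the grasp point, in mm); z points along the fingers, y is the line along which they close (so a half turn about z gives the same grasp; the last joint's range is limited). The gripper opens to 85 mm and grips with 20 to 120 N. Pads are 22 mm wide; open, the fingers measure 114 mm over their backs; the gripper's body (76 mm by 85 mm) begins 54 mm behind the grasp point. The pads swing forward as they close: fully open they stand 13 mm farther back than shut.
Start: joints at [-1.187, 0.689, -0.195, 1.565, 0.157, 0.902, -0.215], TCP at [214.175, 587.182, 231.317] pointing down, gripper open.
Joint ranges: [-3.01, 3.01], [-0.46, 2.08], [-1.47, 1.51], [0.13, 2.56], [-1, 4.14], [0.04, 2.09], [-2.66, 2.66]. Speed limits (rad/s): [2.57, 2.57, 3.14, 3.14, 3.14, 3.14, 3.14].

INTERFACE

Orientations are given as [roll, pitch, yaw] about the fixed x, y, z axes, in that order (R = Rz(yaw) Ry(pitch) Rx(roll)).
In Python, from cell import move_to, movel, movej, open_gripper, grasp, hold, inverse_kinematics, capture, camera_info, MotionError, close_job, read_time, read_qpos, read_joint_velocities, read_effort, read_eef_pos, read_tool_rot, read_ft_force, read_ft_torque, read_width, read_gripper_force, grasp_offset gives the robot as it stands. The module is installed in compiled form; this text tells all that it offers. Calls block until the motion is done:
- move_to(position, orientation): joint-space move of the TCP to a pose.
- movel(position, rot=None, vel=150, guard=None): straight line of the TCP; rot=None keeps the orientation; vel is the mean speed in mm/s. With guard (N) it stops when the force on the tool has changed by that much, and returns True; else False.
- movej(angles): joint-space move.
- open_gripper() and grasp(): open the fingers fully, or close them until they stop; the grip force is fixed at half the most.
- hold(seconds).
- inverse_kinematics(position, orientation): joint angles nearest the present ones, or None.
- capture(name): name is "side" or "top" or "wrist"; returns the picture (400x640x3 uint8, red, green, blue); there is no depth.
- camera_info(name): a dict with "fx", "fy", "cx", "cy" (pixels), "camera_from_world" (4x4, takes a point from world to camera coordinates). Camera axes: x right, y up, looking along -z (the intrinsics and any distortion apply to the point x, -y, -z); pixel columns grow to the right and rows downward; lengths in mm; the calibration is good to about 2 mm. A picture is of the moment at which its call begins: read the wrist's pose just before it. camera_info takes no time and is no camera call; for the wrist camera it gives the pose at the moment of the call.
A pose or a line that the arm cannot do raises MotionError and nothing moves.
- close_job(): hands the job in; it is judged then, once.
Readings, each from a call of its own:
- read_time(): time.
- read_qpos(): joint angles.
- read_joint_velocities(): joint speeds.
- read_effort(): joint torques, N m.
- read_eef_pos(): TCP position.
- read_tool_rot(): TCP orientation.
- read_ft_force(): force on the tool from outside, world axes, zero at the start.
- read_ft_torque(): the same for the moment, N m.
- read_width(): opening from 0.0 (shut) to 1.0 (fully open).
- read_gripper_force(): force on a finger pad.
Only numpy, scipy, OpenCV 4.12 (cv2) and the standard library are available. Lean on these libraries where they do the work, as an engineer would, in place of code of your own. Each camera call takes 0.05 s, during which the arm holds its last target. There are 200 camera calls.

## Working session

There is one attempt and no reset: what is moved stays moved. The work goes in short steps, each a Python script; the robot and the scene stay as the last script left them, time stands still between calls to the robot, and variables do not carry over. Pictures are saved under pics/ and viewed, at most 10 in all, crops included, and the job is handed in when it is done.

```bash
mkdir -p pics; ls
python3 - <<'E'
from cell import *
import cv2
for n in("top","side"):
    i=capture(n); cv2.imwrite(f"pics/{n}0.png",i[:,:,::-1]); c=camera_info(n); print(n,c)
print(read_time(),grasp_offset,read_tool_rot())
E
```

```text
pics
top {'fx': 474.84393102955534, 'fy': 474.84393102955534, 'cx': 314.78054275581053, 'cy': 203.52367671006527, 'camera_from_world': array([[ 2.58388360e-02, -9.99576436e-01,  1.33904046e-02,
        -7.76370401e+01],
       [ 9.87580099e-01,  2.76007453e-02,  1.54673030e-01,
        -5.77601509e+02],
       [-1.54977101e-01,  9.22752601e-03,  9.87874967e-01,
        -1.33038724e+03],
       [ 0.00000000e+00,  0.00000000e+00,  0.00000000e+00,
         1.00000000e+00]])}
side {'fx': 473.3399435948127, 'fy': 473.3399435948127, 'cx': 319.73338604653475, 'cy': 194.0522245812138, 'camera_from_world': array([[ 9.97010891e-01, -7.70807532e-02, -5.27649883e-03,
        -5.83431578e+02],
       [ 5.49522995e-02,  6.59465884e-01,  7.49723277e-01,
        -7.59083820e+01],
       [-5.43095639e-02, -7.47772228e-01,  6.61730433e-01,
        -1.61955559e+03],
       [ 0.00000000e+00,  0.00000000e+00,  0.00000000e+00,
         1.00000000e+00]])}
0.1 18.700000000000003 [-3.13988264e+00  1.17923308e-04  2.79189072e+00]
```

View pics/top0.png

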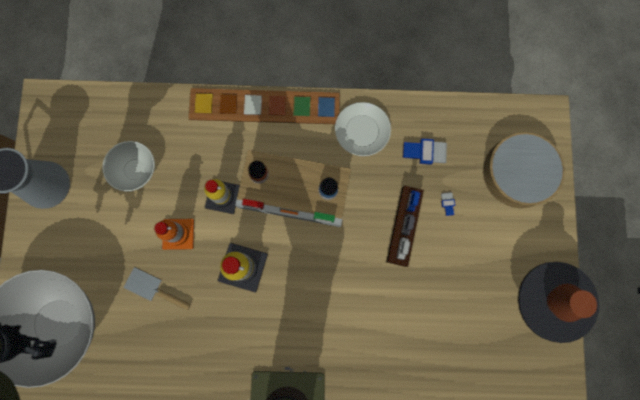

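View pics/side0.png

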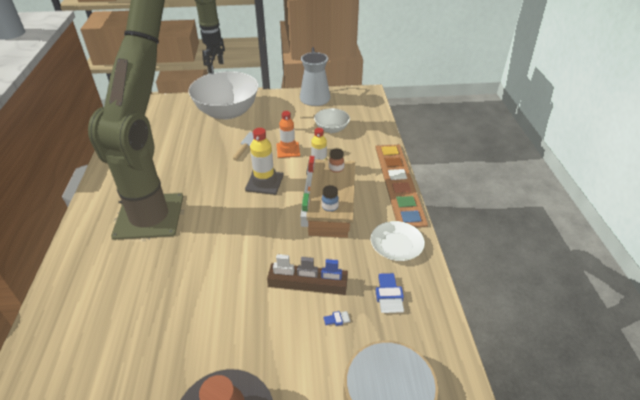

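```bash
cat > h.py <<'E'
import numpy as np, cv2
from cell import *
def rays(ci,px):
    px=np.atleast_2d(np.array(px,float)); T=ci["camera_from_world"]; R=T[:3,:3]; C=-R.T@T[:3,3]
    d=np.c_[(px[:,0]-ci["cx"])/ci["fx"],-(px[:,1]-ci["cy"])/ci["fy"],-np.ones(len(px))]@R
    return C,d
def onz(ci,px,z):
    C,d=rays(ci,px); return C+d*((z-C[2])/d[:,2])[:,None]
def proj(ci,P):
    T=ci["camera_from_world"]; p=np.atleast_2d(P)@T[:3,:3].T+T[:3,3]
    return np.c_[ci["cx"]-ci["fx"]*p[:,0]/p[:,2],ci["cy"]+ci["fy"]*p[:,1]/p[:,2]]
def tri(c1,p1,c2,p2):
    A=[];b=[]
    for c,p in((c1,p1),(c2,p2)):
        C,d=rays(c,p); d=d[0]/np.linalg.norm(d[0]); M=np.eye(3)-np.outer(d,d); A.append(M); b.append(M@C)
    return np.linalg.solve(sum(A),sum(b))
def blobs(img,lo,hi,amin=8):
    h=cv2.cvtColor(img,cv2.COLOR_RGB2HSV)
    if lo[0]<0: m=cv2.inRange(h,(0,)+lo[1:],hi)|cv2.inRange(h,(180+lo[0],)+lo[1:],(180,)+hi[1:])
    else: m=cv2.inRange(h,lo,hi)
    cs,_=cv2.findContours(m,cv2.RETR_EXTERNAL,cv2.CHAIN_APPROX_NONE)
    return [c for c in cs if cv2.contourArea(c)>=amin]
RED=((-8,130,70),(8,255,255)); BLUE=((108,130,50),(125,255,255)); GREEN=((45,90,40),(85,255,255))
E
python3 - <<'E'
from h import *
t=cv2.imread("pics/top0.png")
cv2.imwrite("pics/crop1.png",cv2.resize(t[135:295,150:470],None,fx=2.5,fy=2.5,interpolation=cv2.INTER_CUBIC))
for n in("top","side"):
    i=cv2.imread(f"pics/{n}0.png")[:,:,::-1].copy(); ci=camera_info(n)
    for k,c in(("RED",RED),("BLUE",BLUE),("GREEN",GREEN)):
        for b in blobs(i,*c):
            (x,y),(w,h),a=cv2.minAreaRect(b); print(n,k,np.round([x,y,w,h,a],1),onz(ci,[x,y],177 if k=="RED" else 110)[0].round())
E
```

```text
top RED [230.5 264.5  15.   17.   90. ] [395. 151. 177.]
top RED [161.5 228.   12.   13.   90. ] [484. 334. 177.]
top RED [252.7 203.   20.6   6.4  10.3] [556. 101. 177.]
top RED [211.  185.5  12.   10.6  45. ] [599. 213. 177.]
top BLUE [448.5 210.    8.    7.   90. ] [ 562. -432.  110.]
top BLUE [413.7 200.7   8.6  20.   10.6] [ 585. -335.  110.]
top BLUE [418. 151.  24.  28.  90.] [ 727. -348.  110.]
top GREEN [323.8 216.2  20.4   6.7   9.5] [535. -87. 110.]
top GREEN [301.5 106.   18.   15.   90. ] [850. -16. 110.]
side RED [311. 163.  14.   4.  90.] [559.  21. 177.]
side RED [318.5 131.5   7.    7.   90. ] [597. 202. 177.]
side RED [258.5 133.5  11.   11.   90. ] [384. 207. 177.]
side RED [285.5 115.    8.    7.   90. ] [483. 322. 177.]
side BLUE [329.4 319.2   5.3   8.6  78.7] [ 569. -531.  110.]
side BLUE [386.9 280.4  12.   13.9  84.8] [ 734. -423.  110.]
side BLUE [331.5 261.7   9.3   2.5   7.1] [ 592. -345.  110.]
side GREEN [304.8 201.4   3.7  15.3   8.1] [531. -90. 110.]
```

View pics/crop1.png

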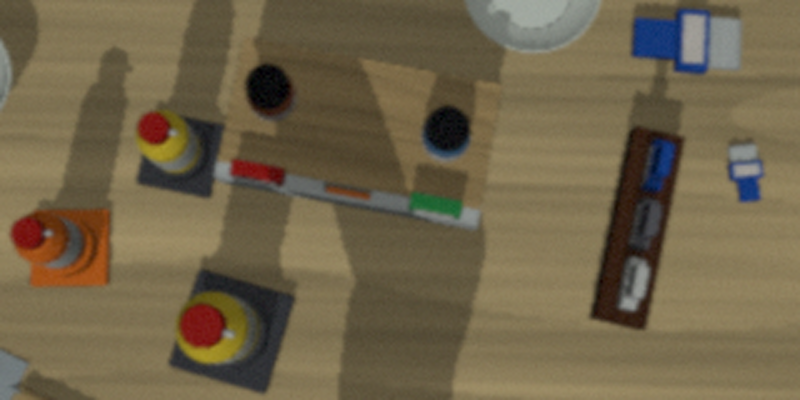

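The meant can is the small yellow one at top (211,186): the orange can (162,228) is excluded and the yellow one at (230,264) is bigger. The meant holder is the one in the block at (414,201), as (418,151) is the larger look-alike and (448,210) the smaller one. The crop confirms all of this. The orange seat is visible at about (288,212). Next, wrist views.

Run:
```python
from h import *
ct=camera_info("top")
r=onz(ct,[252.7,203],112)[0];g=onz(ct,[323.8,216.2],112)[0];print(r,g,(r+g)/2,np.linalg.norm(r-g),"rackyaw",np.arctan2(*(r-g)[[0,1]])*-1)
grasp()
for p in([590,130,380],):
    for y in(0,1.57,-1.57,3.14):
        q=inverse_kinematics(p,[np.pi,0,y]); print(y,None if q is None else np.round(q,2))
move_to([590,130,380],[np.pi,0,2.79])
ci=camera_info("wrist"); i=capture("wrist"); cv2.imwrite("pics/w1.png",i[:,:,::-1]); np.save("w1.npy",ci,allow_pickle=True)
print(read_time(),read_eef_pos(),read_tool_rot(),ci,proj(ci,[[599,211,177],(r+g)/2]))
```

```text
[565.7277109  109.32542745 112.        ] [534.5265155  -87.11997984 112.        ] [550.1271132   11.10272381 112.        ] 198.9077993446532 rackyaw -0.1575131235259805
0 [-0.62  0.58  0.61  1.43 -0.34  1.24 -1.55]
1.57 [-0.38  0.52  0.16  1.42 -0.09  1.21 -0.21]
-1.57 [ 0.12  0.61 -0.78  1.39  0.43  1.32  2.47]
3.14 [-0.14  0.53 -0.27  1.4   0.14  1.23  1.15]
3.1 [589.55551762 131.5084335  379.68511895] [ 3.14124650e+00 -9.03150794e-04  2.79234470e+00] {'fx': 344.6720363501227, 'fy': 344.6720363501227, 'cx': 320.17141902588804, 'cy': 200.66304003305348, 'camera_from_world': array([[ 3.41846712e-01,  9.39755121e-01,  1.06655290e-03,
        -3.26094466e+02],
       [-9.01268601e-01,  3.28167846e-01, -2.82879433e-01,
         5.66982806e+02],
       [-2.66187404e-01,  9.57401535e-02,  9.59154883e-01,
        -3.76986048e+02],
       [ 0.00000000e+00,  0.00000000e+00,  0.00000000e+00,
         1.00000000e+00]])} [[396.92194604 154.60538708]
 [214.27645171 164.83511491]]
```

View pics/w1.png

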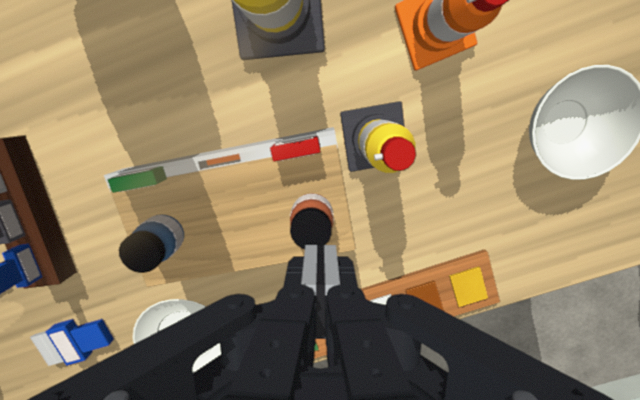

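Wrist view: red cap top at (399,153), slot seat at (220,159), red panel (296,149), green panel (137,180), all agreeing with the top-view estimates. Now I'll press the cap, then look at the slot close up.

Run:
```python
from h import *
ci=np.load("w1.npy",allow_pickle=True).item(); i=cv2.imread("pics/w1.png")[:,:,::-1].copy()
b=[b for b in blobs(i,(-8,150,100),(8,255,255)) if abs(b[:,0,0].mean()-399)<25 and abs(b[:,0,1].mean()-153)<25][0]
(x,y),r=cv2.minEnclosingCircle(b); c=onz(ci,[x,y],177)[0]; print(x,y,r,r*177/ci["fx"],c)
t=tri(camera_info("top"),[211,185.5],ci,[x,y]); print("tri",t)
move_to([c[0],c[1],215],[np.pi,0,2.79]); hold(.2); print(read_eef_pos(),read_ft_force())
f0=read_ft_force()[2]
print(movel([c[0],c[1],184],vel=100))
g=movel([c[0],c[1],167],vel=25,guard=12); print(g,read_eef_pos(),read_ft_force()[2]-f0,read_time()); hold(.15)
print(read_eef_pos(),read_ft_force()[2]-f0)
movel([c[0],c[1],230],vel=120); hold(.1); print(read_time(),read_ft_force()[2]-f0)
```

```text
397.9041748046875 153.1515655517578 17.1955623626709 8.830465535942123 [597.92992004 212.34071237 177.        ]
tri [599.47619877 213.40236174 172.3235055 ]
[599.36370215 211.50347237 216.98272139] [ 0.54315664 -0.0967621  -0.52056834]
False
True [598.43289571 212.55233667 171.23276531] 6.188597206744451 5.0917
[598.44188401 212.57102703 171.15790955] 7.0180475374554385
5.9917 -0.12474300586296883
```

Run:
```python
from h import *
from scipy.spatial.transform import Rotation as Ro
e,rt,ci=read_eef_pos(),read_tool_rot(),camera_info("wrist")
Rt=Ro.from_euler("xyz",rt).as_matrix(); T=ci["camera_from_world"]; R=T[:3,:3]; C=-R.T@T[:3,3]
ct=Rt.T@(C-e); d=Rt.T@(-R[2]); print("cam in tool",ct,"axis",d)
def pose(pt,z,yaw):   # tcp xy so that optical axis hits pt with tcp height z
    Rn=Ro.from_euler("xyz",[np.pi,0,yaw]).as_matrix(); c=Rn@ct; a=Rn@d
    s=(pt[2]-(z+c[2]))/a[2]; return np.array([pt[0]-c[0]-a[0]*s,pt[1]-c[1]-a[1]*s,z])
cb=camera_info("top"); bl=onz(cb,[413.7,200.7],110)[0]
for nm,pt,z in(("slot",[548,11,90],250),("block",[bl[0],bl[1],90],260)):
    best=None
    for yaw in(1.41,2.2,2.98,-0.16,-1.0,-1.73,0.6):
        p=pose(pt,z,yaw); q=inverse_kinematics(p,[np.pi,0,yaw]); print(nm,yaw,p.round(),None if q is None else np.round(q,2))
```

```text
cam in tool [  71.9861699     0.44587118 -142.57160427] axis [-2.83859966e-01  7.37763136e-04  9.58865463e-01]
slot 1.41 [550.  28. 250.] [-0.27  0.57  0.22  1.78 -0.17  0.8  -0.13]
slot 2.2 [537.  25. 250.] [-0.13  0.55 -0.01  1.81  0.    0.78  0.49]
slot 2.98 [531.  13. 250.] [ 0.03  0.54 -0.23  1.83  0.16  0.79  1.13]
slot -0.16 [565.   9. 250.] [-0.49  0.68  0.7   1.75 -0.54  0.91 -1.29]
slot -1.0 [558.  -3. 250.] [-0.67  0.94  1.3   1.78 -0.98  1.23 -1.65]
slot -1.73 [546.  -6. 250.] [ 0.34  0.63 -0.69  1.77  0.49  0.92  2.42]
slot 0.6 [562.  21. 250.] [-0.4   0.62  0.47  1.76 -0.36  0.85 -0.73]
block 1.41 [ 588. -315.  260.] [ 0.33  0.72  0.17  1.4  -0.13  1.03  0.38]
block 2.2 [ 572. -319.  260.] [ 0.46  0.7  -0.04  1.44  0.03  1.01  1.04]
block 2.98 [ 565. -333.  260.] [ 0.59  0.71 -0.25  1.43  0.18  1.03  1.71]
block -0.16 [ 605. -338.  260.] [ 0.15  0.84  0.66  1.32 -0.53  1.15 -0.87]
block -1.0 [ 597. -352.  260.] [ 0.04  0.99  1.09  1.33 -0.86  1.32 -1.44]
block -1.73 [ 582. -356.  260.] [ 0.04  0.97  1.09  1.37 -0.86  1.3  -2.14]
block 0.6 [ 601. -323.  260.] [ 0.22  0.78  0.42  1.35 -0.33  1.08 -0.27]
```

Run:
```python
from h import *
yaw=2.98; u=np.array([np.cos(yaw),np.sin(yaw)])
for nm,pt,z in(("slot",[548,11],215),("block",[585,-335],250)):
    p=np.array(pt)-72*u; move_to([*p,z],[np.pi,0,yaw]); hold(.3)
    ci=camera_info("wrist"); i=capture("wrist"); cv2.imwrite(f"pics/{nm}.png",i[:,:,::-1]); np.save(nm+".npy",ci,allow_pickle=True)
    if nm=="slot": a=i[0:200,120:520]
    else: b=i[0:200,120:520]
    print(nm,read_time(),read_eef_pos(),proj(ci,[[*pt,90]]))
open_gripper(); print(read_time())
cv2.imwrite("pics/both.png",cv2.resize(np.vstack([a,b])[:,:,::-1],None,fx=1.5,fy=1.5,interpolation=cv2.INTER_CUBIC))
```

```text
slot 7.2083 [6.19123995e+02 6.07230583e-01 2.15082573e+02] [[317.37705865  98.69582205]]
block 8.875 [ 656.33915632 -345.79777371  250.08253042] [[318.22323017  98.21199825]]
9.6583
```

View pics/both.png

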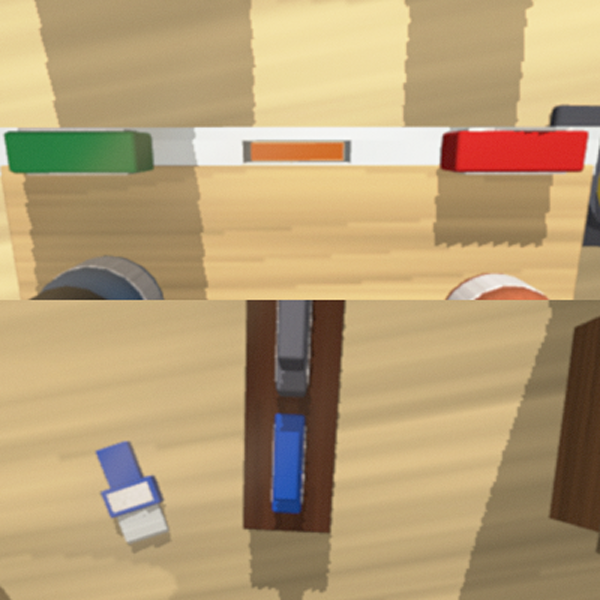

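The top half shows the slot opening (orange with dark ends) at image cols 282–353, rows 93–109. The bottom half shows the blue holder in the end slot of the block, around (312,120).

Run:
```python
from h import *
ci=np.load("slot.npy",allow_pickle=True).item(); i=cv2.imread("pics/slot.png")
hsv=cv2.cvtColor(i,cv2.COLOR_BGR2HSV)
for v in(150,180,200):
    m=np.zeros((400,640),np.uint8); m[80:125,265:370]=((hsv[:,:,1]>60)|(hsv[:,:,2]<v))[80:125,265:370]*255
    n,l,s,c=cv2.connectedComponentsWithStats(m); k=l[101,317]
    cs,_=cv2.findContours((l==k).astype(np.uint8),cv2.RETR_EXTERNAL,cv2.CHAIN_APPROX_NONE); r=cv2.minAreaRect(cs[0])
    bx=cv2.boxPoints(r); w=onz(ci,bx,90); print(v,np.round(r[0],1),np.round(r[1],1),round(r[2],2),onz(ci,r[0],90)[0].round(1),np.linalg.norm(w[0]-w[1]).round(1),np.linalg.norm(w[1]-w[2]).round(1))
# front rail edge: first white row per column
pts=[]
for x in list(range(125,640)):
    col=(hsv[60:112,x,1]<45)&(hsv[60:112,x,2]>185); ys=np.where(col)[0]
    if 225<x<400 and len(ys): pts.append((x,60+ys[0]))
pts=np.array(pts); print(len(pts)); vx,vy,x0,y0=cv2.fitLine(pts.astype(np.float32),cv2.DIST_HUBER,0,.01,.01).ravel()
a=onz(ci,[[x0-60*vx,y0-60*vy],[x0+60*vx,y0+60*vy]],90); d=a[1]-a[0]; print("rack y dir yaw",np.arctan2(-d[0],d[1]),"front edge pt",a.mean(0))
res=[]
for (lo,hi),nm in((RED,"red"),(GREEN,"green")):
    b=max([b for b in blobs(i[:,:,::-1].copy(),lo,hi) if b[:,0,1].mean()<140],key=cv2.contourArea); r=cv2.minAreaRect(b); p=onz(ci,r[0],110)[0]; res.append(p); print(nm,np.round(r[0],1),np.round(r[1],1),p.round(1))
d=res[0]-res[1]; print("panel yaw",np.arctan2(-d[0],d[1]),sum(res)/2,np.linalg.norm(d))
ci=np.load("block.npy",allow_pickle=True).item(); i=cv2.imread("pics/block.png")[:,:,::-1].copy()
h=cv2.cvtColor(i,cv2.COLOR_RGB2HSV)
for lo in((105,120,30),(105,120,110)):
  for b in blobs(i,lo,(125,255,255)):
    if abs(b[:,0,0].mean()-312)<25 and abs(b[:,0,1].mean()-110)<40 and cv2.contourArea(b)>100:
        r=cv2.minAreaRect(b); print("blue",np.round(r[0],1),np.round(r[1],1),r[2])
        for z in(70,110):
            w=onz(ci,cv2.boxPoints(r),z); s=[np.linalg.norm(w[0]-w[1]),np.linalg.norm(w[1]-w[2])]; d=(w[1]-w[0]) if s[0]>s[1] else w[2]-w[1]; print(z,onz(ci,r[0],z)[0].round(1),np.round(s,1),np.arctan(d[1]/d[0]))
cv2.imwrite("pics/bluecrop.png",cv2.resize(i[60:160,250:370,::-1],None,fx=5,fy=5,interpolation=cv2.INTER_NEAREST))
```

```text
150 [317.5 100.5] [13. 71.] 90.0 [549.3  10.9  90. ] 52.7 9.3
180 [317.5 100.5] [13. 71.] 90.0 [549.3  10.9  90. ] 52.7 9.3
200 [317.1 100.5] [14. 72.] 89.17 [549.2  10.6  90. ] 53.4 10.1
174
rack y dir yaw -0.1589595063017301 front edge pt [537.33578619   5.59482266  90.        ]
red [462.5 100.5] [27. 97.] [565.1 109.8 110. ]
green [167. 101.] [26. 88.] [533.1 -91.6 110. ]
panel yaw -0.15737299851747158 [549.07179518   9.14669004 110.        ] 203.91400565040553
blue [311.8 108.7] [18.6 65.2] 2.0454084873199463
70 [ 593.  -342.3   70. ] [57.  16.4] -0.2112088431647434
110 [ 592.1 -341.2  110. ] [50.  14.4] -0.21120884316474428
blue [311.6 108.5] [18.  64.6] 2.4895529747009277
70 [ 592.9 -342.5   70. ] [56.6 15.9] -0.21913195875725247
110 [ 591.9 -341.4  110. ] [49.5 13.9] -0.21913195875725192
```

View pics/bluecrop.png

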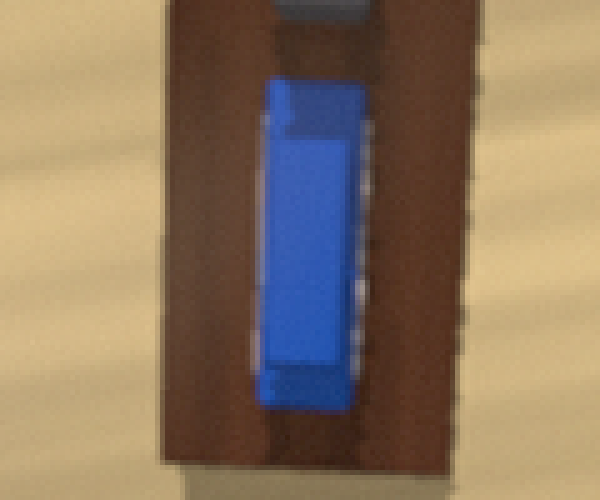

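Run:
```python
from h import *
ci=np.load("block.npy",allow_pickle=True).item(); print(onz(ci,[311.4,110.3],110),onz(ci,[312.2,109],70))
p=[593.2,-341.8]; rot=[np.pi,0,np.pi-0.215]
move_to([*p,150],rot); movel([*p,75.3],vel=80); hold(.2); print(read_eef_pos(),read_time())
grasp(); hold(.2); print(read_width(),read_gripper_force(),read_eef_pos(),read_ft_force())
movel([*p,215],vel=120); print(read_width(),read_gripper_force(),read_ft_force(),read_time())
t=[549.2,10.8]; yaw=1.412
move_to([*t,215],[np.pi,0,yaw]); hold(.3)
ci=camera_info("wrist"); i=capture("wrist"); cv2.imwrite("pics/held.png",i[:,:,::-1]); np.save("held.npy",ci,allow_pickle=True)
print(read_eef_pos(),read_tool_rot(),read_time())
cv2.imwrite("pics/heldc.png",cv2.resize(i[100:400,140:500,::-1],None,fx=2,fy=2))
```

```text
[[ 593.25063083 -341.73187639  110.        ]] [[ 593.33365687 -341.97573361   70.        ]]
[ 593.5200882  -341.98901465   75.89253277] 11.4833
0.15477472829176958 61.26853108406067 [ 593.15679969 -341.93879122   75.2959248 ] [ 0.37063068 -1.28689563 -0.47265207]
0.15093789714451794 61.04023575782776 [ 0.52210827 -0.12597996 -1.06752336] 13.65
[549.27821472  10.38585078 214.94759078] [3.14158512e+00 5.02767070e-05 1.41138911e+00] 15.525
```

View pics/heldc.png

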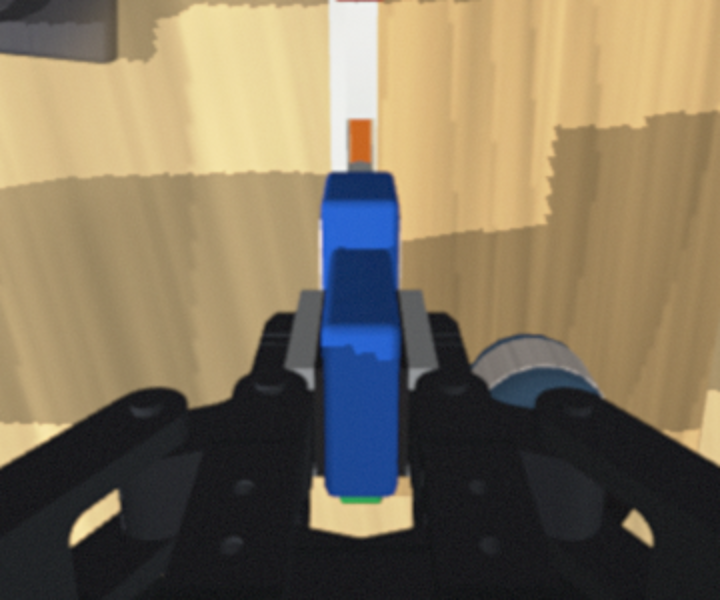

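Run:
```python
from h import *
from scipy.spatial.transform import Rotation as Ro
ci=np.load("held.npy",allow_pickle=True).item(); e=read_eef_pos(); R=Ro.from_euler("xyz",read_tool_rot()).as_matrix()
for n,x,z,row in(("tabfront",18,34.7,325),("panelfront",29,-5.3,200),("tabback",-18,34.7,495),("tabfoot",18,-5.3,248)):
    f=lambda dx:proj(ci,e+R@[x+dx,0,-z])[0]
    print(n,f(0),"meas",100+row/2,"dx",(100+row/2-f(0)[1])/(f(1)[1]-f(0)[1]))
S=np.array([549.2,10.8])
c,s=np.cos(-.158),np.sin(-.158)
for yy in(-27,27): print("slot end",proj(ci,[[S[0]-s*yy,S[1]+c*yy,90]]))
```

```text
tabfront [319.63865112 263.18255108] meas 262.5 dx 0.25836102968590346
panelfront [319.63641394 199.98948669] meas 200.0 dx -0.004885701044849754
tabback [319.65988871 350.58485792] meas 347.5 dx 1.3763130795506855
tabfoot [319.64178234 223.14963804] meas 224.0 dx -0.41128376709429204
slot end [[319.52917103 223.99915162]]
slot end [[319.41044836 159.00923269]]
```

Held upright with under 0.5 mm offset lengthwise, and the slot reprojects where it is seen (row 159). Inserting.

Run:
```python
from h import *
t=[549.2,10.8]; rot=[np.pi,0,1.412]
movel([*t,166],rot,vel=100); hold(.3); f0=np.array(read_ft_force()); print(read_eef_pos())
g=movel([*t,136],vel=40,guard=10); hold(.1); print(g,read_eef_pos(),np.array(read_ft_force())-f0,read_time())
if not g:
    g=movel([*t,123],vel=12,guard=16); hold(.3); print(g,read_eef_pos(),read_tool_rot(),np.array(read_ft_force())-f0,read_width(),read_gripper_force(),read_time())
```

```text
[549.53619007  10.81909157 166.49496182]
False [549.43517094  10.79202982 136.26880172] [ 0.1863532  -0.8732404   0.06661334] 17.4667
True [549.32712105  10.76230259 125.42591674] [ 3.14117369e+00 -3.88060499e-04  1.41176253e+00] [-0.97264255 -0.78004251  7.14233674] 0.15086906663714802 62.52231001853943 18.6667
```

Run:
```python
from h import *
t=[549.2,10.8]
for z in(125.0,124.5,124.0):
    g=movel([*t,z],vel=10); hold(.4); f=np.array(read_ft_force()); print(z,read_eef_pos(),f,read_width(),read_time())
    if f[2]>18: break
i=capture("wrist"); cv2.imwrite("pics/endc.png",cv2.resize(i[100:300,200:440,::-1],None,fx=2.5,fy=2.5))
```

```text
125.0 [549.42363754  10.80675198 125.55180773] [-0.76027737  0.51259158  7.42397228] 0.1589222892466439 19.3167
124.5 [549.41653135  10.74681273 125.19746759] [-1.41110395  0.75270033  7.98547805] 0.15335699633037883 19.9667
124.0 [549.42670778  10.7655883  125.1141015 ] [-1.59846744  0.51112245 12.81449874] 0.15417409030903662 20.6167
```

View pics/endc.png

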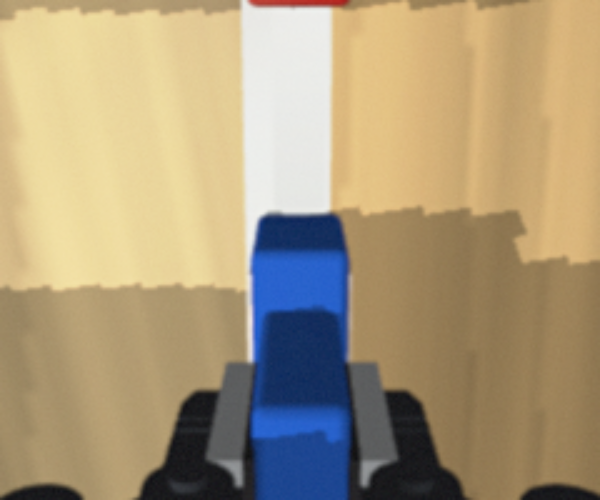

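The panel end is still at row 200, so the holder has not slipped in the grip. Force rose from 8 to 13 N over the last 0.1 mm, so the shoulder is on the lip. Handing in.

```bash
python3 -c "
from cell import *
print(read_ft_force(),read_gripper_force()); print(close_job())"
```

```text
[-1.62020808 -0.04482894 12.19362855] 63.176844120025635
the job is handed in; nothing more can be done
None
```

I pressed the small yellow can's cap down to its stop and it sprang back, then pushed the blue label holder home in the slot and handed the job in at about 21 s with the gripper still holding it down at about 12 N; no verdict was shown.

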